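# Set the mitre clamp to its tab and lock it

## Robot

A 7-joint arm with a two-finger parallel gripper is mounted at the origin on the work surface. World frame = base frame: x ahead of the robot, y to its left, z up, the work surface at z = 0. Lengths are in m, angles in rad, forces in N, time in s.
With the tool pointing down it reaches from about 0.4 to 0.85 m from the base axis. Payload 10.4 kg.
Tool frame: the origin (TCP) lies at the very end of the fingers, on their centre line; the grasp point (between the pads) lies 19 mm behind it; z points along the fingers, y is the line along which they close (so a half turn about z gives the same grasp; the last joint's range is limited). The gripper opens to 87 mm and grips with 3 to 60 N. Pads are 19 mm wide; open, the fingers measure 117 mm over their backs; the gripper's body (75 mm by 190 mm) begins 51 mm behind the grasp point.
Start: joints at [1.155, 0.332, -0.065, 1.46, 0.022, 1.35, -0.088], TCP at [0.239, -0.577, 0.223] pointing down, gripper open.
Joint ranges: [-2.6, 2.6], [-0.5, 2.12], [-1.47, 1.34], [0.16, 2.42], [-1.27, 4.41], [0.06, 2.06], [-2.6, 2.6]. Speed limits (rad/s): [2.22, 2.22, 2.79, 2.79, 3.14, 3.14, 3.14].

## Interface

Orientations are given as a unit quaternion [x, y, z, w].
In Python, from bench import * gives the robot as it stands.
- The arm moves only by the tool step_arm, never from a script. Its arguments are lists of equal length, an entry for each row: "delta_pos": the shift along the world's x, y, z in units of 25 mm (1.0 is 25 mm), a list of three; "turn": the turn about the world's z in units of 0.12 rad (1.0 is 0.12 rad). In form: {"delta_pos": [[tx, ty, tz], ...], "turn": [turn, ...]}. A call has 1 to 12 rows; each row shifts and turns the commanded pose from where the row before left it; what a row does not reach is not made up. A row lasts 1/10 s, in which the tool goes at most 50 mm and 8.59 degrees, less where a joint would pass 70% of its speed; a pose out of reach is approached as far as the arm can. A call with a number of a shift or a turn outside -1 to 1 is refused whole. A call with a gripper value outside its range is refused whole. "grip" is the closure, from 0 (fully open) to 1 (shut), set as the call begins (left out, the last holds). The fingers move at their own pace and stop on an object; "newtons" is the grip in N (left out, the last holds). Time passes only in rows, so rows that do not move let the fingers close. It gives the time, the measured TCP pose, the force, the opening and the grip force at its end, in the units of the state.
- read_state(): the state, without advancing time (a new reading comes with each control period).
- camera(name): name is "scene" or "top" or "wrist"; returns a dict with "image" (420x560x3 uint8, red, green, blue), "z_map" (420x560 float32, m along the optical axis (not along the pixel's ray), 0 where there is no reading), "mtx" (3x3 intrinsics, pixels), "view" (4x4, takes a point from world to camera coordinates). Camera axes: x right, y up, looking along -z (the intrinsics and any distortion apply to the point x, -y, -z); pixel columns grow to the right and rows downward; lengths in m; the calibration is good to about 2 mm. A picture is of the moment at which its call begins.
- close_job(): hands the job in; it is judged then, once.
The state is a dict: "time": time; "joint_positions": joint angles; "joint_vel": joint speeds; "joint_torque": joint torques, N m; "ee_pos": TCP position; "eef_rot": TCP orientation; "ft_force": force on the tool from outside, world axes, zero at the start; "torque": the same for the moment, N m; "width": finger opening in m; "grip_force": force on a finger pad.
Only numpy, scipy, OpenCV 4.12 (cv2) and the standard library are available. Lean on these libraries where they do the work, as an engineer would, in place of code of your own. Each camera call takes 0.05 s, during which the arm holds its last target. There are 200 camera calls.

## Task

Set up the mitre clamp for the next picture frame: with a fingertip, gently push its swing arm round until the pointed end stands over the small setting tab on the dial's rim, then push the lock lever round clockwise until it is fully home against its stop. The lever may be closed only once the arm is on the tab, the arm must stay there, and the cup, blocks, jar and tools lying loose on the bench are left where they are; nothing needs to be gripped or lifted.

Things in the scene. Friction and masses are not known exactly. Their poses are not given: they have to be found in the camera images.
- clamp: mitre clamp bolted to the bench, place and yaw vary: dark steel dial plate 260 mm across, 12 thick, a grey ear on its +y side, fence and timber strip (42 and 30 mm high) on its -x side, pivot stud 60 mm high. Origin: on the pivot axis at bench height, z up. The swing arm turns about this origin, the lock lever about x = -30, y = 130 mm in this frame
- swing_arm (a joint): angle of the swing arm about the clamp's pivot: 0 along the clamp's +x, positive counter-clockwise from above, limits -1.05 and 1.05 rad. Starts at -0.95 to -0.55, so it must be turned counter-clockwise. It stays where it is left; 2 to 3 N at 110 mm from the pivot turns it
- swing_tip (a point): the very point of the swing arm, 145 mm from the pivot, 32 mm above the bench. The arm is a straight aluminium bar 16 mm wide out to 125 mm from the pivot, its upright sides from 26 to 50 mm above the bench, then a narrower pointed end
- tab_mark (a point): middle of the setting tab's upper face, 145 mm from the pivot and 20 mm above the bench; the arm's point passes 6 mm over it. The tab is a fixed brass bar 12 mm wide on the dial's rim, sticking out past it, from 122 to 168 mm from the pivot, 18 mm wide at its outer end; it stands anywhere from -0.1 to 0.8 rad on the swing arm's scale
- lock_lever (a joint): angle of the lock lever about its own pivot: 0 along the clamp's +y (open), growing clockwise from above to 1.571 along the clamp's +x, against its stop (locked). Starts at 0 to 0.35. It stays where it is left; 3 to 4 N at 60 mm from its pivot turns it
- lever_end (a point): on the lock lever 83 mm from its pivot, 58 mm above the bench, at the foot of its black post (20 mm across, top 88 mm above the bench). The lever is a straight steel bar 14 mm wide, 90 mm long from its pivot, its upright sides from 36 to 58 mm above the bench
- cup: bystander: red silicone cup, 72 mm across, 75 mm high, stands on the robot's side of the clamp; origin at the centre of its underside
- block_a: bystander: loose wooden block 70 x 45 x 40 mm on the clamp's -y side; origin at the centre of its underside
- block_b: bystander: loose wooden block 60 x 40 x 35 mm near the clamp on its +x +y side; origin at the centre of its underside
- driver: bystander: screwdriver lying to the left of the clamp
- jar: bystander: glass jar, 60 mm across, 75 mm high, to the right of the clamp; origin at the centre of its underside
- square: bystander: small try square lying flat to the right

How it is judged:
On the way, in this order (a step that is already met when the one before it is completed fails the run):
1. the swing arm's point stands over the setting tab (within 6 mm) while the lock lever is still open (horizontal distance between swing_tip and tab_mark below 0.006 m and value of joint lock_lever below 0.6 rad), for 0.2 s.
2. the lock lever is fully home (value of joint lock_lever above 1.45 rad), for 0.2 s.
At the end, for the whole second after the job is handed in: the swing arm's point is within 6 mm (seen from above) of the middle of the 12 mm wide tab, the lock lever is turned at least 1.45 of its 1.571 rad, and both are at rest (horizontal distance between swing_tip and tab_mark below 0.006 m and value of joint lock_lever above 1.45 rad and velocity of joint swing_arm between -0.02 and 0.02 rad/s and velocity of joint lock_lever between -0.02 and 0.02 rad/s); the robot touches nothing.
It fails at once if the lever is closed past 1.0 rad while the arm's point is more than 8 mm off the tab (value of joint lock_lever above 1 rad and horizontal distance between swing_tip and tab_mark above 0.008 m).
It fails at once if the clamp is pushed hard or pinched by the fingers (over 35 N) (contact force between the fingers and clamp above 35 N).
It fails at once if a bystander is moved by more than 15 mm or lifted (distance of any of cup, block_a, block_b, driver, jar, square from where it was at the start of the episode above 0.015 m).
It also fails if it takes over 59 s, if anything falls off the work surface, if the arm or the gripper's body presses on something with over 40 N, if the wrist force passes 120 N, or if a joint passes its speed limit or range.

## Working session

There is one attempt and no reset: what is moved stays moved. The work goes in short steps, Python scripts to look and compute and a tool call to move; the robot and the scene stay as the last step left them, time stands still between calls to the robot, and variables do not carry over. Pictures are saved under pics/ and viewed, at most 11 in all, crops included, and the job is handed in when it is done.

Besides the shell and the picture viewer there is one more tool, called after "Call:" as name(argument=value, ...) on one line, values as JSON. step_arm: Moves the arm, as the interface text tells. Shifts and turns lie within -1 to 1; 1 stands for 25 mm of shift or 0.12 rad of turn. Its arguments: {"type":"object","properties":{"delta_pos":{"type":"array"},"turn":{"type":"array"},"grip":{"type":"number"},"newtons":{"type":"number"}},"required":["delta_pos","turn"]}

```bash
mkdir -p pics; ls
cat > h.py <<'E'
from bench import *
import numpy as np, cv2
def snap(n,f):
    c=camera(n); np.savez(f'pics/{f}.npz',**c); cv2.imwrite(f'pics/{f}.png',c['image'][:,:,::-1]); return c
def load(f): return dict(np.load(f'pics/{f}.npz'))
def ray(c,px):
    px=np.atleast_2d(np.array(px,float)); K=c['mtx']; T=np.linalg.inv(c['view'])
    d=np.c_[(px[:,0]-K[0,2])/K[0,0],-(px[:,1]-K[1,2])/K[1,1],-np.ones(len(px))]
    return T[:3,3],d@T[:3,:3].T
def onplane(c,px,z):
    o,d=ray(c,px); return o+d*((z-o[2])/d[:,2])[:,None]
def bydepth(c,px):
    o,d=ray(c,px); return np.array([o+k*c['z_map'][int(round(p[1])),int(round(p[0]))] for k,p in zip(d,np.atleast_2d(px))])
def cloud(c):
    v,u=np.mgrid[:420,:560]; o,d=ray(c,np.c_[u.ravel(),v.ravel()]); return (o+d*c['z_map'].reshape(-1,1)).reshape(420,560,3)
E
python3 - <<'E'
from h import *
for n in('scene','top'):
    c=snap(n,n+'0'); print(n,c['mtx'].round(1).tolist(),np.linalg.inv(c['view'])[:3,3].round(3), c.keys())
s=read_state();print(s['time'],s['ee_pos'],s['eef_rot'])
E
```

```text
pics
scene [[515.2, 0.0, 279.7], [0.0, 515.2, 210.6], [0.0, 0.0, 1.0]] [ 1.606 -0.039  1.237] dict_keys(['image', 'z_map', 'mtx', 'view'])
top [[518.6, 0.0, 284.6], [0.0, 518.6, 207.0], [0.0, 0.0, 1.0]] [ 0.253 -0.025  1.346] dict_keys(['image', 'z_map', 'mtx', 'view'])
0.1 [ 0.23911158 -0.5770594   0.22183275] [ 9.80771163e-01  1.95160208e-01 -1.54309786e-04 -6.28694632e-04]
```

View pics/top0.png

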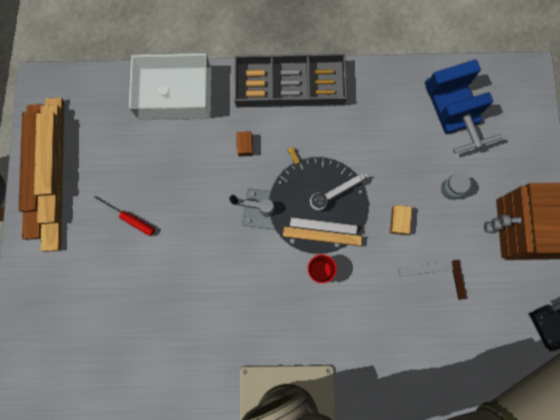

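View pics/scene0.png

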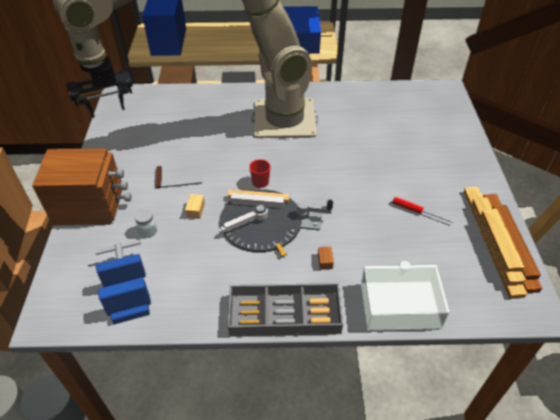

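The top view shows the pivot at (319,201), arm point at (368,178), brass tab at (294,155), lever pivot at (266,206) and its black post at (234,199). Block_b is at (245,143), block_a at (401,220) and the cup at (322,268). The scene view agrees: pivot (261,212), tab (281,250), post (330,204).

```bash
cat > m.py <<'E'
from h import *
def blob(c,lo,hi,box):
    hsv=cv2.cvtColor(c['image'],cv2.COLOR_RGB2HSV); m=cv2.inRange(hsv,lo,hi); k=np.zeros_like(m); x0,y0,x1,y1=box; k[y0:y1,x0:x1]=m[y0:y1,x0:x1]
    n,l,s,ce=cv2.connectedComponentsWithStats(k); i=1+np.argmax(s[1:,4]); return l==i,ce[i],s[i]
if __name__=='__main__':
    for f,bt,bb,bp in(('top0',(280,140,310,170),(230,125,260,160),(225,190,245,208)),('scene0',(270,238,295,262),(312,243,338,272),(322,196,338,212))):
        c=load(f);P=cloud(c)
        for n,lo,hi,b in(('tab',(12,100,80),(30,255,255),bt),('blockb',(3,100,40),(20,255,255),bb),('post',(0,0,0),(180,255,45),bp)):
            m,ce,s=blob(c,lo,hi,b); q=P[m]; print(f,n,ce.round(1),s,np.median(q,0).round(4),q.min(0).round(3),q.max(0).round(3))
    c=load('top0');P=cloud(c)
    # dial circle: dark points at z ~12mm
    g=cv2.cvtColor(c['image'],cv2.COLOR_RGB2GRAY); 
    near=np.hypot(P[...,0]-.27,P[...,1]+.1)
    for n,px in(('pivot',(319,201)),('tip',(368,178)),('arm',(345,189)),('levpiv',(266,206)),('post',(234,199)),('dial',(330,160)),('blocka',(401,215)),('cup',(322,262)),('jar',(459,184)),('lever',(250,202))): print(n,bydepth(c,[px]).round(4))
E
python3 m.py
python3 - <<'E'
from h import *
a=load('top0')['image'][130:280,215:425,::-1]; b=load('scene0')['image'][160:285,190:350,::-1]
A=cv2.resize(a,(784,560),interpolation=cv2.INTER_CUBIC)
cv2.imwrite('pics/topc.png',A)
E
```

```text
top0 tab [293.6 155.3] [288 148  12  16  93] [ 0.6548 -0.0283  0.0198] [ 0.634 -0.042  0.003] [ 0.676 -0.013  0.027]
top0 blockb [244.2 143.1] [237 132  16  23 349] [0.6855 0.1029 0.0344] [ 0.253 -0.025  0.008] [0.719 0.122 1.346]
top0 post [233.6 199.5] [230 196   8   8  49] [0.5239 0.1249 0.086 ] [0.518 0.116 0.055] [0.532 0.133 0.091]
scene0 tab [280.3 249.2] [276 243  10  13  71] [ 0.6557 -0.0266  0.0193] [ 0.626 -0.039  0.009] [ 0.68  -0.012  0.026]
scene0 blockb [325.2 257.1] [318 247  15  22 278] [0.7004 0.1047 0.0345] [0.661 0.085 0.007] [0.723 0.125 0.043]
scene0 post [329.4 205.1] [328 201   4   9  28] [0.535  0.1268 0.0778] [0.526 0.122 0.057] [0.54  0.132 0.09 ]
pivot [[ 0.5214 -0.0898  0.0589]]
tip [[ 5.940e-01 -2.247e-01  5.000e-04]]
arm [[ 0.5558 -0.1584  0.0404]]
levpiv [[0.5093 0.0442 0.0661]]
post [[0.5237 0.1224 0.0892]]
dial [[ 0.6414 -0.124   0.0149]]
blocka [[ 0.4865 -0.2997  0.034 ]]
cup [[ 0.3718 -0.096   0.0066]]
jar [[ 0.2534 -0.0249  1.3458]]
lever [[0.5221 0.0853 0.0574]]
```

View pics/topc.png

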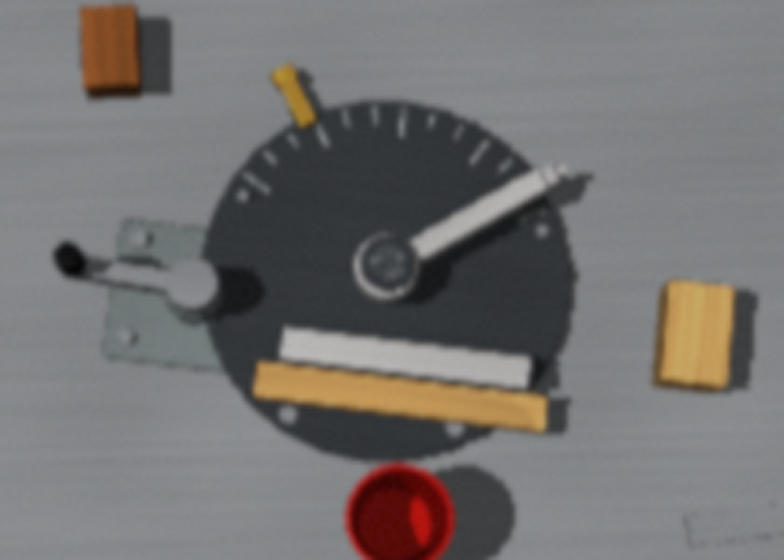

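```bash
cat > fit.py <<'E'
from h import *
def line_ang(q,piv):  # principal direction
    m=q[:,:2].mean(0); u=np.linalg.svd(q[:,:2]-m)[2][0]; u=u*np.sign(u@(m-piv)); return np.arctan2(u[1],u[0]),np.arctan2(*(m-piv)[::-1]),m,len(q)
def run(f,piv=np.array([.5214,-.0898]),lp=np.array([.5093,.0442])):
    c=load(f);P=cloud(c);g=c['image'].astype(int);g=g.reshape(-1,3);P=P.reshape(-1,3)
    hsv=cv2.cvtColor(c['image'],cv2.COLOR_RGB2HSV).reshape(-1,3)
    r=np.hypot(*(P[:,:2]-piv).T);a=np.arctan2(P[:,1]-piv[1],P[:,0]-piv[0])
    arm=(r>35)&(r<120)&(P[:,2]>.042)&(P[:,2]<.056)&(a>-1.5)&(a<1.1)&(g.min(1)>100)
    print(f,'arm fit/bearing',line_ang(P[arm],piv),np.median(P[arm][:,2]))
    tab=(r>115)&(r<180)&(P[:,2]>.014)&(P[:,2]<.024)&(hsv[:,1]>110)&(hsv[:,2]>80)&(abs(a)<1)
    print('  tab',line_ang(P[tab],piv),np.median(P[tab][:,2]),r[tab].min(),r[tab].max())
    rl=np.hypot(*(P[:,:2]-lp).T)
    lev=(rl>22)&(rl<70)&(P[:,2]>.05)&(P[:,2]<.063); print('  lever',line_ang(P[lev],lp))
    hub=(r<30)&(P[:,2]>.055)&(P[:,2]<.066); print('  stud',P[hub].min(0),P[hub].max(0),hub.sum())
    h2=(rl<22)&(P[:,2]>.06)&(P[:,2]<.075);print('  lev hub',P[h2].min(0),P[h2].max(0),h2.sum())
if __name__=='__main__':
    np.set_printoptions(precision=4,suppress=True)
    import sys
    for f in sys.argv[1:]: run(f)
E
python3 fit.py top0 scene0
python3 - <<'E'
from h import *
P=cloud(load('top0')); print(P[190:250,505:555].reshape(-1,3).min(0),P[190:250,505:555].reshape(-1,3).max(0))
E
```

```text
top0 arm fit/bearing (np.float64(nan), np.float64(nan), array([nan, nan]), 0) nan
[ 0.25341427 -0.62156944 -0.00486505] [ 0.5554074  -0.02485679  1.34580875]fit.py:3: RuntimeWarning: Mean of empty slice.
  m=q[:,:2].mean(0); u=np.linalg.svd(q[:,:2]-m)[2][0]; u=u*np.sign(u@(m-piv)); return np.arctan2(u[1],u[0]),np.arctan2(*(m-piv)[::-1]),m,len(q)
  ret = um.true_divide(
  return _methods._mean(a, axis=axis, dtype=dtype,
  ret = ret.dtype.type(ret / rcount)
Traceback (most recent call last):
  File "fit.py", line 19, in <module>
    for f in sys.argv[1:]: run(f)
                           ~~~^^^
  File "fit.py", line 11, in run
    print('  tab',line_ang(P[tab],piv),np.median(P[tab][:,2]),r[tab].min(),r[tab].max())
                                                              ~~~~~~~~~~^^
ValueError: zero-size array to reduction operation minimum which has no identity
```

Call:
step_arm(delta_pos=[[0.5,1,0],[0.5,1,0],[0.5,1,0],[0.5,1,0],[0.5,1,0],[0.5,1,0],[0.5,1,0],[0.5,1,0]], turn=[0,0,0,0,0,0,0,0], grip=1, newtons=5)

```text
time: 0.9
ee_pos: [0.3395, -0.3762, 0.2223]
eef_rot: [0.981, 0.195, -0.0, -0.0]
ft_force: [0.3, 1.0, 0.3]
width: 0.0311
grip_force: 0.0
```

Run:
```python
from h import *
c=load('top0');P=cloud(c); hsv=cv2.cvtColor(c['image'],cv2.COLOR_RGB2HSV)
for u,v in((294,155),(293,153),(345,189),(340,191),(350,187)): print(P[v,u].round(4),hsv[v,u],c['image'][v,u])
p=np.array([.5214,-.0898]);Q=P.reshape(-1,3);r=np.hypot(*(Q[:,:2]-p).T);print(r.shape,(r<.1).sum(),((r<.12)&(Q[:,2]>.035)).sum())
```

```text
[ 0.6547 -0.0285  0.0225] [ 20 188 163] [163 123  43]
[ 0.6609 -0.026   0.0205] [ 20 183 163] [163 123  46]
[ 0.5558 -0.1584  0.0404] [170   6 126] [126 123 124]
[ 0.5483 -0.1444  0.0507] [ 10   5 156] [156 154 153]
[ 0.5633 -0.1727  0.0298] [30  3 76] [76 76 75]
(235200,) 4480 1121
```

```bash
sed -i 's/r>35/r>.035/;s/r<120/r<.12/;s/r>115/r>.115/;s/r<180/r<.18/;s/rl>22/rl>.022/;s/rl<70/rl<.07/;s/r<30/r<.03/;s/rl<22/rl<.022/' fit.py; python3 fit.py top0 scene0
```

```text
top0 arm fit/bearing (np.float64(-1.068169743949959), np.float64(-1.020057452203606), array([ 0.562 , -0.1559]), 203) 0.049800417392760865
  tab (np.float64(0.41876413966027026), np.float64(0.4372475645210761), array([ 0.6556, -0.0271]), 78) 0.019732973956188005 0.12574921820282722 0.16934258581668216
  lever (np.float64(1.4107684539045255), np.float64(1.3138301662180591), array([0.5207, 0.0877]), 111)
  stud [ 0.504  -0.1078  0.055 ] [ 0.5455 -0.0695  0.0646] 175
  lev hub [0.497  0.0292 0.06  ] [0.5282 0.0646 0.0691] 96
scene0 arm fit/bearing (np.float64(-1.0768343587199996), np.float64(-0.994841180301652), array([ 0.5634, -0.1544]), 147) 0.049093304672958915
  tab (np.float64(0.44431307689649835), np.float64(0.44242534428174196), array([ 0.6565, -0.0258]), 59) 0.019278974817689365 0.12662262391131443 0.17193435486941014
  lever (np.float64(1.4430125957696034), np.float64(1.28976255309446), array([0.5217, 0.0872]), 79)
  stud [ 0.5075 -0.1051  0.0551] [ 0.546  -0.0677  0.0651] 87
  lev hub [0.4973 0.0289 0.0601] [0.5296 0.0635 0.0676] 53
```

Call:
step_arm(delta_pos=[[0.99,0.88,0],[0.99,0.88,0],[0.99,0.88,0],[0.99,0.88,0],[0.99,0.88,0],[0.99,0.88,0],[0.99,0.88,0],[0.99,0.88,0],[0,0,-1],[0,0,-1],[0,0,-1],[0,0,-1]], turn=[0.1,0.1,0.1,0.1,0.1,0.1,0.1,0.2,0,0,0,0])

```text
time: 2.1
ee_pos: [0.537, -0.2013, 0.1212]
eef_rot: [0.969, 0.248, -0.0, -0.0]
ft_force: [-1.1, -0.9, -0.7]
width: 0.0008
grip_force: 0.0
```

Run:
```python
from h import *
snap('wrist','w1');snap('top','top1');s=read_state();print(s['ee_pos'],s['eef_rot'],s['ft_force'],s['width'],s['joint_positions'])
a=load('w1')['image'][:,:,::-1];b=load('top1')['image'][130:280,215:425,::-1]
b=cv2.resize(b,(420,300));o=np.zeros((420,800,3),np.uint8);o[:300,380:]=b;o[:285,:380]=cv2.resize(a,(380,285));cv2.imwrite('pics/v1.png',o)
```

```text
[ 0.5349071  -0.20076379  0.11900523] [ 0.96879861  0.24782908 -0.00258241 -0.00182459] [0.15984433 0.84284831 0.60109561] 0.0005620789295475766 [ 0.6220026   0.3305073  -0.40844075  1.70947982  0.14160086  1.1372397
 -0.8970874 ]
```

View pics/v1.png

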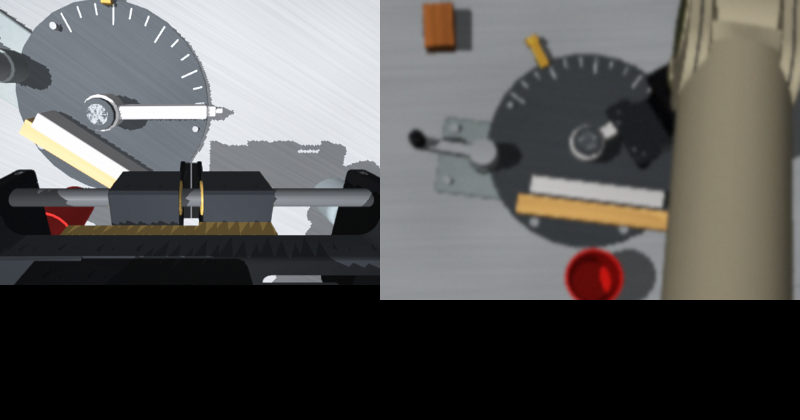

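The wrist picture shows the swing arm lying square across the tool (pivot at (100,112), point at (230,112)), with the closed fingertips at (192,222) clear of it on the clockwise side. The crop of the top view on the right shows the lever and tab unchanged.

```bash
python3 fit.py w1
```

```text
w1 arm fit/bearing (np.float64(-1.0622680313097863), np.float64(-1.038731816234566), array([ 0.5605, -0.1562]), 2172) 0.04929600338357318
  tab (np.float64(-1.0945768903446094), np.float64(0.4315791458566308), array([ 0.6344, -0.0378]), 103) 0.018703028170876435 0.12268579741134696 0.1274523457303163
  lever (np.float64(nan), np.float64(nan), array([nan, nan]), 0)
  stud [ 0.5038 -0.1074  0.0551] [ 0.5413 -0.0702  0.0612] 1898fit.py:3: RuntimeWarning: Mean of empty slice.
  m=q[:,:2].mean(0); u=np.linalg.svd(q[:,:2]-m)[2][0]; u=u*np.sign(u@(m-piv)); return np.arctan2(u[1],u[0]),np.arctan2(*(m-piv)[::-1]),m,len(q)
  ret = um.true_divide(
Traceback (most recent call last):
  File "fit.py", line 19, in <module>
    for f in sys.argv[1:]: run(f)
                           ~~~^^^
  File "fit.py", line 15, in run
    h2=(rl<.022)&(P[:,2]>.06)&(P[:,2]<.075);print('  lev hub',P[h2].min(0),P[h2].max(0),h2.sum())
                                                              ~~~~~~~~~^^^
ValueError: zero-size array to reduction operation minimum which has no identity
```

Call:
step_arm(delta_pos=[[0,0,-0.8],[0,0,-0.8],[0,0,-0.8],[0,0,-0.6],[0,0,-0.5],[0,0,0],[0,0,0]], turn=[0,0,0,0,0,0,0])

```text
time: 2.9
ee_pos: [0.5376, -0.2015, 0.0357]
eef_rot: [0.969, 0.248, 0.0, 0.0]
ft_force: [-0.1, 0.1, 0.4]
width: 0.0007
grip_force: 0.0
```

```bash
cat > path.py <<'E'
import numpy as np,sys
# path.py px py x y r_end a_end n : polar sweep about pivot from (x,y)
px,py,x,y,r1,a1,n=map(float,sys.argv[1:8]);n=int(n)
r0=np.hypot(x-px,y-py);a0=np.arctan2(y-py,x-px)
t=np.linspace(0,1,n+1);a=a0+(a1-a0)*t;r=r0+(r1-r0)*np.minimum(1,t*3)
p=np.c_[px+r*np.cos(a),py+r*np.sin(a)]/.025
d=np.diff(np.round(p-p[0],2),axis=0).round(2);print(round(a0,3),'turn/row',round((a1-a0)/n/.12,3))
print([[float(u),float(v),0] for u,v in d]); print(p[-1]*.025)
E
python3 path.py .524 -.0885 .5376 -.2015 .1064 -.6 12
```

```text
-1.451 turn/row 0.591
[[0.3, 0.12, 0], [0.3, 0.15, 0], [0.27, 0.16, 0], [0.26, 0.18, 0], [0.27, 0.12, 0], [0.26, 0.15, 0], [0.26, 0.17, 0], [0.24, 0.18, 0], [0.22, 0.2, 0], [0.21, 0.21, 0], [0.2, 0.23, 0], [0.18, 0.25, 0]]
[ 0.61181571 -0.14857796]
```

Call:
step_arm(delta_pos=[[0.3,0.12,0],[0.3,0.15,0],[0.27,0.16,0],[0.26,0.18,0],[0.27,0.12,0],[0.26,0.15,0],[0.26,0.17,0],[0.24,0.18,0],[0.22,0.2,0],[0.21,0.21,0],[0.2,0.23,0],[0.18,0.25,0]], turn=[0,0,0,0.59,0.59,0.59,0.59,0.59,0.59,0.59,0.59,0.59])

```text
time: 4.1
ee_pos: [0.612, -0.1486, 0.0353]
eef_rot: [0.842, 0.54, -0.0, 0.0]
ft_force: [-1.7, -1.8, 1.3]
width: 0.0004
grip_force: 1.4
```

```bash
python3 fit.py 2>/dev/null
python3 - <<'E'
from h import *
snap('wrist','w2');s=read_state();print(s['ee_pos'],s['eef_rot'],s['ft_force'])
E
python3 fit.py w2 2>/dev/null; python3 path.py .524 -.0885 .6118 -.1486 .1064 .13 10
```

```text
[ 0.61271726 -0.14709118  0.03535268] [8.40240426e-01 5.42213913e-01 2.45127477e-04 1.98074330e-04] [-0.0169904  -2.03739614  0.18743587]
w2 arm fit/bearing (np.float64(-0.42464135875001974), np.float64(-0.3811143866180552), array([ 0.5932, -0.1186]), 4785) 0.04921828501064324
  tab (np.float64(0.3208102895097579), np.float64(0.4307879386681922), array([ 0.6516, -0.03  ]), 1847) 0.019273206089958583 0.12322432876307632 0.1669756910016975
  lever (np.float64(nan), np.float64(nan), array([nan, nan]), 0)
  stud [ 0.5042 -0.1071  0.055 ] [ 0.5418 -0.0698  0.0621] 4029
-0.6 turn/row 0.609
[[0.17, 0.26, 0], [0.14, 0.28, 0], [0.13, 0.28, 0], [0.1, 0.29, 0], [0.09, 0.3, 0], [0.06, 0.31, 0], [0.04, 0.31, 0], [0.01, 0.31, 0], [0.0, 0.31, 0], [-0.03, 0.31, 0]]
[ 0.62950219 -0.07470693]
```

View pics/w2.png

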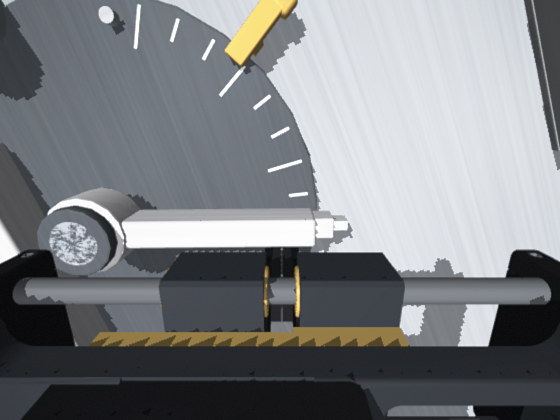

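The arm is in contact and following as planned: its bar lies at rows 210-245 with its point at (350,227), and the tab is ahead at (262,32).

Call:
step_arm(delta_pos=[[0.17,0.26,0],[0.14,0.28,0],[0.13,0.28,0],[0.1,0.29,0],[0.09,0.3,0],[0.06,0.31,0],[0.04,0.31,0],[0.01,0.31,0],[0.0,0.31,0],[-0.03,0.31,0],[0,0,0]], turn=[0.61,0.61,0.61,0.61,0.61,0.61,0.61,0.61,0.61,0.61,0])

```text
time: 5.25
ee_pos: [0.6296, -0.0732, 0.0352]
eef_rot: [0.593, 0.805, 0.0, -0.0]
ft_force: [-0.6, 0.9, 0.4]
width: 0.0007
grip_force: 0.0
```

```bash
python3 - <<'E'
from h import *
snap('wrist','w3');snap('top','top3');snap('scene','scene3');s=read_state();print(s['ee_pos'],s['eef_rot'],s['ft_force'])
E
for f in w3 top3 scene3; do python3 fit.py $f 2>/dev/null;done
```

```text
[ 0.62939991 -0.07444995  0.03512349] [ 5.94871840e-01  8.03820550e-01  1.26219267e-04 -3.32281477e-05] [-0.17713641  0.00435551  0.35074464]
w3 arm fit/bearing (np.float64(0.31379168290146475), np.float64(0.3502442736407697), array([ 0.5941, -0.0632]), 4777) 0.04913670954084989
  tab (np.float64(0.4469984524949986), np.float64(0.4452898656907639), array([ 0.6531, -0.027 ]), 1480) 0.019140415837686414 0.12310445767788497 0.16835147153191665
  lever (np.float64(nan), np.float64(nan), array([nan, nan]), 0)
  stud [ 0.5032 -0.107   0.055 ] [ 0.5411 -0.0692  0.0614] 4017
top3 arm fit/bearing (np.float64(0.27029517705550643), np.float64(0.4258066499045985), array([ 0.5906, -0.0584]), 6) 0.05111572665304864
  tab (np.float64(0.4382435265893048), np.float64(0.43723206302742834), array([ 0.6553, -0.0272]), 75) 0.01961915762071298 0.12598933635668955 0.1702684780144831
  lever (np.float64(1.4045662366968166), np.float64(1.3175293399324621), array([0.5208, 0.0886]), 109)
  stud [ 0.508  -0.0996  0.0551] [ 0.5428 -0.0672  0.0656] 121
  lev hub [0.4969 0.0291 0.06  ] [0.5287 0.0622 0.0668] 97
scene3 arm fit/bearing (np.float64(nan), np.float64(nan), array([nan, nan]), 0) nan
  tab (np.float64(0.40450423850110895), np.float64(0.4377507124876146), array([ 0.661 , -0.0245]), 49) 0.020201483261847786 0.13036818449007495 0.17479551562196258
  lever (np.float64(1.5330893013498272), np.float64(1.264645203348473), array([0.5222, 0.0851]), 74)
```

View pics/w3.png

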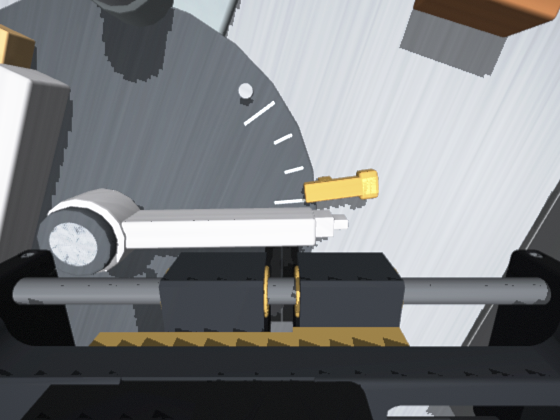

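The arm has nearly reached the tab: its point is at (349,224) and the tab spans (307,190) to (377,184).

Run:
```python
from h import *
c=load('w3');P=cloud(c)
for px in((325,217),(325,238),(340,219),(340,228),(347,224)): print(px,P[px[1],px[0]].round(4))
hsv=cv2.cvtColor(c['image'],cv2.COLOR_RGB2HSV);m=(hsv[...,1]>110)&(hsv[...,2]>80)&(abs(P[...,2]-.02)<.004)
m[:170]=0;m[205:]=0;m[:,:300]=0;q=P[m]
piv=np.array([.523,-.0883]);a=np.arctan2(q[:,1]-piv[1],q[:,0]-piv[0]);r=np.hypot(*(q[:,:2]-piv).T)
for lo in np.arange(.12,.17,.008):
    k=(r>lo)&(r<lo+.008); print(lo.round(3),k.sum(),a[k].min().round(3),a[k].max().round(3),((a[k].min()+a[k].max())/2).round(3))
w=cv2.inRange(c['image'],(130,)*3,(255,)*3)>0
m=w&(abs(P[...,2]-.0495)<.003);q=P[m];a=np.arctan2(q[:,1]-piv[1],q[:,0]-piv[0]);r=np.hypot(*(q[:,:2]-piv).T)
for lo in np.arange(.04,.125,.012):
    k=(r>lo)&(r<lo+.012)&(abs(a-.3)<.3)
    if k.any(): x=a[k]*r[k]; l,h=np.percentile(a[k],[2,98]); print('arm',lo.round(3),k.sum(),l.round(3),h.round(3),((l+h)/2).round(3),'width',((h-l)*(lo+.006)).round(4))
```

```text
(325, 217) [ 0.6446 -0.042   0.0408]
(325, 238) [ 6.603e-01 -6.880e-02 -2.000e-04]
(340, 219) [ 0.6544 -0.0418  0.0364]
(340, 228) [ 0.6561 -0.0468  0.0372]
(347, 224) [ 0.6591 -0.0433  0.0372]
0.12 216 0.387 0.485 0.436
0.128 249 0.39 0.482 0.436
0.136 248 0.391 0.48 0.436
0.144 251 0.394 0.476 0.435
0.152 294 0.383 0.493 0.438
0.16 188 0.385 0.491 0.438Traceback (most recent call last):
  File "<stdin>", line 8, in <module>
    return umr_minimum(a, axis, None, out, keepdims, initial, where)
ValueError: zero-size array to reduction operation minimum which has no identity
```

```bash
python3 path.py .524 -.0885 .6295 -.0747 .1064 .23 5
```

```text
0.13 turn/row 0.167
[[-0.01, 0.08, 0], [-0.02, 0.09, 0], [-0.01, 0.08, 0], [-0.02, 0.09, 0], [-0.02, 0.08, 0]]
[ 0.6275981  -0.06424319]
```

Call:
step_arm(delta_pos=[[-0.01,0.08,0],[-0.02,0.09,0],[-0.01,0.08,0],[-0.02,0.09,0],[-0.02,0.08,0],[0,0,0],[0,0,0]], turn=[0.17,0.17,0.17,0.17,0.17,0,0])

```text
time: 6.1
ee_pos: [0.6272, -0.0635, 0.0351]
eef_rot: [0.552, 0.834, 0.0, -0.0]
ft_force: [1.4, -1.5, -0.3]
width: 0.0004
grip_force: 0.3
```

```bash
cat > tip.py <<'E'
from h import *
import sys
c=snap('wrist',sys.argv[1]);P=cloud(c)
piv=np.array([.523,-.0883])
a=np.arctan2(P[...,1]-piv[1],P[...,0]-piv[0]);r=np.hypot(P[...,0]-piv[0],P[...,1]-piv[1])
hsv=cv2.cvtColor(c['image'],cv2.COLOR_RGB2HSV)
t=(r>.137)&(r<.146)&(abs(P[...,2]-.037)<.004)&(hsv[...,1]<60)&(abs(a-.4)<.3)
b=(r>.147)&(r<.166)&(abs(P[...,2]-.02)<.004)&(hsv[...,1]>110)&(abs(a-.4)<.3)
for n,m in(('tip',t),('tab',b)): print(n,m.sum(),np.median(a[m]).round(4),a[m].min().round(3),a[m].max().round(3))
s=read_state();print(s['time'],s['ee_pos'].round(4),s['ft_force'].round(2))
E
python3 tip.py w4
```

```text
tip 129 0.4174 0.392 0.434
tab 697 0.4408 0.383 0.493
6.15 [ 0.6271 -0.0635  0.0351] [ 1.11 -1.55  0.54]
```

Call:
step_arm(delta_pos=[[-0.01,0.04,0],[-0.01,0.04,0],[0,0,0],[0,0,0],[0,0,0]], turn=[0.08,0.08,0,0,0])

```text
time: 6.65
ee_pos: [0.6268, -0.0619, 0.0351]
eef_rot: [0.544, 0.839, 0.0, 0.0]
ft_force: [1.9, -1.8, 1.0]
width: 0.0006
grip_force: 1.0
```

```bash
python3 tip.py w5
```

```text
tip 135 0.4306 0.404 0.451
tab 660 0.4406 0.382 0.492
6.7 [ 0.6268 -0.0619  0.0351] [ 1.05 -0.58 -0.08]
```

View pics/w5.png

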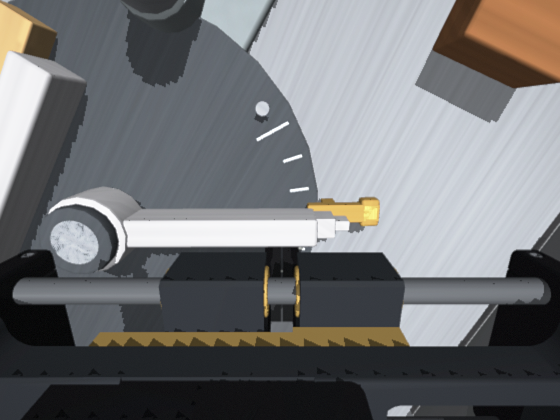

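The point at (342,225) now stands over the tab, whose outer head is at (371,212). It may be 1-3 mm short, so I'll back off and check from other views.

Call:
step_arm(delta_pos=[[0.2,-0.45,0],[0.22,-0.46,0],[0,0,0.6],[0,0,0.8],[0,0,0.8],[0,0,0.8],[0,0,0.8],[0,0,0]], turn=[0,0,0,0,0,0,0,0])

```text
time: 7.5
ee_pos: [0.639, -0.0845, 0.1341]
eef_rot: [0.544, 0.839, 0.001, 0.002]
ft_force: [0.2, 1.1, 0.5]
width: 0.0005
grip_force: 0.0
```

```bash
python3 tip.py w6
python3 - <<'E'
from h import *
c=load('w6');o,d=ray(c,[(280,210)]);print('cam',o,'nadir px dir',d)
T=c['view'];n=T@np.r_[o[:2],0,1];K=c['mtx'];print('nadir',K[0,2]+K[0,0]*n[0]/-n[2],K[1,2]-K[1,1]*n[1]/-n[2])
piv=np.array([.5235,-.0885]);e=lambda a,r,z:np.r_[piv+r*np.array([np.cos(a),np.sin(a)]),z]
im=c['image'][:,:,::-1].copy()
def pr(X):
    n=T@np.r_[X,1];return np.array([K[0,2]+K[0,0]*n[0]/-n[2],K[1,2]-K[1,1]*n[1]/-n[2]])
print('tip proj',pr(e(.436,.145,.037)),'tab',pr(e(.436,.160,.02)))
u,v=pr(e(.436,.145,.03)).astype(int)
u=min(max(u,100),460);v=min(max(v,75),345)
cv2.imwrite('pics/w6c.png',cv2.resize(im[v-75:v+75,u-100:u+100],(800,600),interpolation=cv2.INTER_CUBIC));print(u-100,v-75)
snap('top','top6')
E
python3 fit.py top6 2>/dev/null
```

```text
tip 54 0.4272 0.406 0.447
tab 274 0.439 0.385 0.492
7.55 [ 0.6382 -0.0846  0.1322] [ 0.57  0.22 -0.5 ]
cam [ 0.60506581 -0.01235374  0.29548723] nadir px dir [[ 0.12305683 -0.27943889 -0.95236772]]
nadir 280.321107651463 116.47428968934283
tip proj [325.31807123 156.86618822] tab [338.71351133 154.18997228]
224 80
top6 arm fit/bearing (np.float64(0.42303754993283854), np.float64(0.43492476393395546), array([ 0.5922, -0.0569]), 206) 0.0494258059889795
  tab (np.float64(0.14934272829497622), np.float64(0.4416090222637372), array([ 0.665 , -0.0219]), 35) 0.01949630461534002 0.1395715825613338 0.16855118194280125
  lever (np.float64(1.4091636897081747), np.float64(1.318132135816413), array([0.5206, 0.0881]), 106)
  stud [ 0.5053 -0.1054  0.0552] [ 0.542  -0.0696  0.0658] 164
  lev hub [0.497  0.0291 0.0601] [0.5282 0.0621 0.0662] 97
```

View pics/w6c.png

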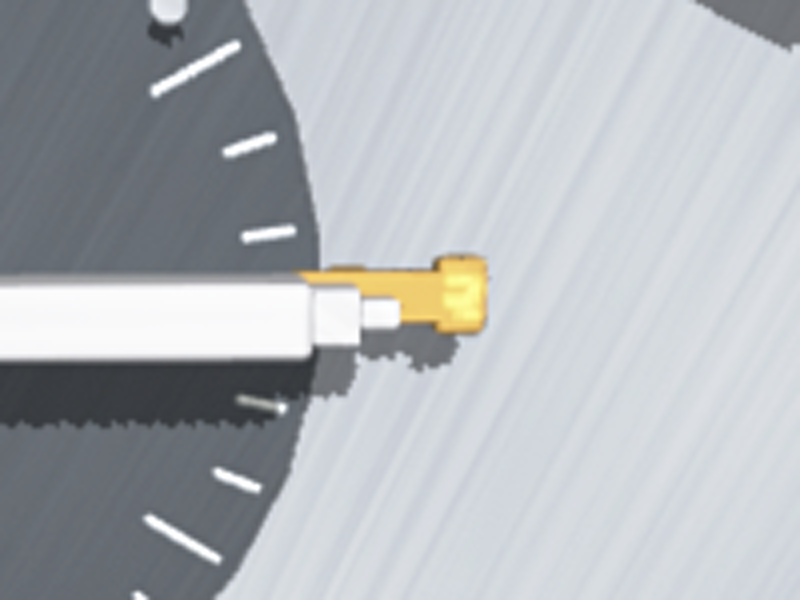

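In the enlarged wrist picture the point at (380,312) lies over the tab, whose centre line is at row 297. Corrected for its height the point comes to row 302, about 1 mm off centre. The arm is set, so I'll go to the lever next.

Call:
step_arm(delta_pos=[[-0.69,0.82,0.1],[-0.69,0.82,0],[-0.69,0.82,0],[-0.69,0.82,0],[-0.69,0.82,0],[-0.69,0.83,0],[-0.69,0.83,0],[-0.69,0.83,0],[-0.69,0.83,0],[0,0,0],[0,0,0]], turn=[0.92,0.92,0.92,0.92,0.92,0.92,0.92,0.92,0.92,0,0])

```text
time: 8.7
ee_pos: [0.4816, 0.1007, 0.1322]
eef_rot: [0.079, 0.997, -0.0, -0.0]
ft_force: [-0.1, -1.0, -0.7]
width: 0.0003
grip_force: 0.0
```

Run:
```python
from h import *
c=snap('wrist','w7');s=read_state();print(s['ee_pos'],s['eef_rot'],s['joint_positions'])
P=cloud(c);m=(abs(P[...,2]-.058)<.003);lp=np.array([.512,.0455]);r=np.hypot(P[...,0]-lp[0],P[...,1]-lp[1]);k=m&(r>.025)&(r<.07);q=P[k][:,:2]
print(len(q)); mu=q.mean(0);u=np.linalg.svd(q-mu,full_matrices=False)[2][0];print(mu,np.arctan2(*(u*np.sign(u[1]))[::-1]))
```

```text
[0.48205049 0.1001321  0.13219214] [ 7.92114450e-02  9.96857787e-01 -9.52313254e-05 -3.01773805e-04] [ 0.67827559  0.27524684 -1.08484239  1.87406449  0.26624828  1.15054688
  0.91068929]
59
[0.51182961 0.08716625] 1.4009081366919947
```

View pics/w7.png

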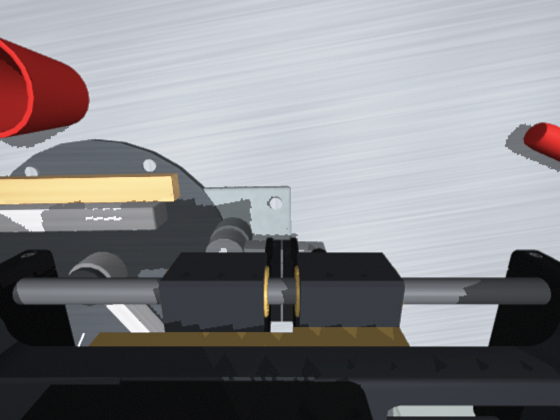

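The wrist picture, now facing the robot, shows the lever hub at (225,245) and its post near (315,245), with the fingertips at (282,240) beside the bar on the robot side. The gripper hides most of the lever.

Call:
step_arm(delta_pos=[[0,0,-0.7],[0,0,-0.7],[0,0,-0.7],[0,0,-0.7],[0,0,-0.7],[0,0,0],[0,0,0]], turn=[0,0,0,0,0,0,0])

```text
time: 9.45
ee_pos: [0.4821, 0.1008, 0.045]
eef_rot: [0.079, 0.997, 0.0, -0.0]
ft_force: [-0.0, -0.5, -0.3]
width: 0.0007
grip_force: 0.0
```

```bash
python3 path.py .512 .0455 .482 .1005 .0527 1.0 12;  python3 path.py .512 .0455 .5405 .0898 .0527 .25 12
```

```text
2.07 turn/row -0.743
[[0.24, 0.01, 0], [0.23, -0.02, 0], [0.22, -0.04, 0], [0.21, -0.06, 0], [0.19, 0.01, 0], [0.19, 0.01, 0], [0.18, -0.02, 0], [0.19, -0.03, 0], [0.18, -0.05, 0], [0.18, -0.06, 0], [0.17, -0.08, 0], [0.16, -0.1, 0]]
[0.54047393 0.08984552]
0.999 turn/row -0.52
[[0.11, -0.07, 0], [0.1, -0.09, 0], [0.1, -0.08, 0], [0.09, -0.1, 0], [0.09, -0.1, 0], [0.08, -0.1, 0], [0.07, -0.11, 0], [0.07, -0.11, 0], [0.06, -0.12, 0], [0.05, -0.12, 0], [0.05, -0.12, 0], [0.03, -0.13, 0]]
[0.56306168 0.05853819]
```

Call:
step_arm(delta_pos=[[0.24,0.01,0],[0.23,-0.02,0],[0.22,-0.04,0],[0.21,-0.06,0],[0.19,0.01,0],[0.19,0.01,0],[0.18,-0.02,0],[0.19,-0.03,0],[0.18,-0.05,0],[0.18,-0.06,0],[0.17,-0.08,0],[0.16,-0.1,0]], turn=[0,0,0,0,-0.76,-0.76,-0.76,-0.76,-0.76,-0.76,-0.76,-0.76])

```text
time: 10.65
ee_pos: [0.54, 0.091, 0.045]
eef_rot: [0.43, 0.903, 0.0, -0.001]
ft_force: [-4.0, 2.8, 1.1]
width: 0.0003
grip_force: 2.6
```

Run:
```python
from h import *
c=snap('top','top8');snap('scene','scene8');s=read_state();print(s['ee_pos'],s['ft_force'])
o=np.r_[cv2.resize(load('scene8')['image'][150:290,180:380,::-1],(640,448))]
cv2.imwrite('pics/v8.png',o)
```

```text
[0.54058763 0.09046574 0.0450921 ] [-1.48529897  1.99443206  1.59303631]
```

View pics/v8.png

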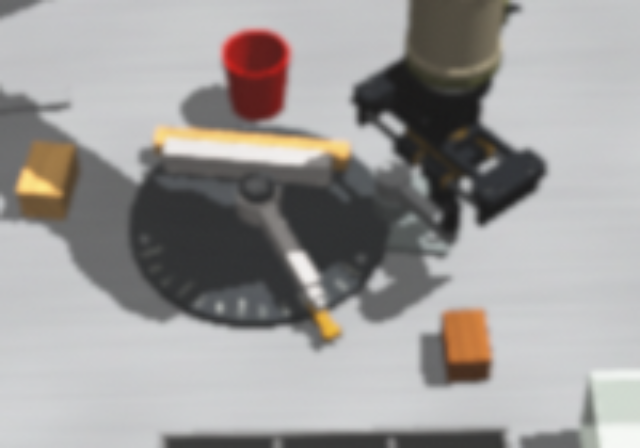

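The swing arm's point is on the tab at (325,312), and the lever's post at (447,215) is turning with the fingertip. I'll carry on.

Call:
step_arm(delta_pos=[[0.11,-0.07,0],[0.1,-0.09,0],[0.1,-0.08,0],[0.09,-0.1,0],[0.09,-0.1,0],[0.08,-0.1,0],[0.07,-0.11,0],[0.07,-0.11,0],[0.06,-0.12,0],[0.05,-0.12,0],[0.05,-0.12,0],[0.03,-0.13,0]], turn=[-0.52,-0.52,-0.52,-0.52,-0.52,-0.52,-0.52,-0.52,-0.52,-0.52,-0.52,-0.52])

```text
time: 11.95
ee_pos: [0.5634, 0.06, 0.0451]
eef_rot: [0.729, 0.685, 0.001, -0.0]
ft_force: [1.7, 4.4, -2.0]
width: 0.0005
grip_force: 2.2
```

```bash
python3 path.py .512 .0455 .563 .0585 .0527 .17 5
```

```text
0.25 turn/row -0.133
[[0.01, -0.03, 0], [0.01, -0.03, 0], [0.01, -0.04, 0], [0.0, -0.03, 0], [0.01, -0.03, 0]]
[0.56394032 0.05441591]
```

Call:
step_arm(delta_pos=[[0.01,-0.03,0],[0.01,-0.03,0],[0.01,-0.04,0],[0,0,0],[0,0,0]], turn=[-0.13,-0.13,-0.13,0,0])

```text
time: 12.45
ee_pos: [0.5641, 0.0566, 0.0452]
eef_rot: [0.745, 0.667, 0.0, 0.0]
ft_force: [3.2, 4.4, -1.7]
width: 0.0008
grip_force: 2.4
```

Call:
step_arm(delta_pos=[[0,-0.03,0],[0,-0.03,0],[0,0,0],[0,0,0]], turn=[-0.1,-0.1,0,0])

```text
time: 12.85
ee_pos: [0.5643, 0.0558, 0.0452]
eef_rot: [0.753, 0.658, 0.001, -0.0]
ft_force: [3.3, 7.0, -3.8]
width: 0.0004
grip_force: 3.4
```

Call:
step_arm(delta_pos=[[0,-0.04,0],[0,0,0],[0,0,0]], turn=[0,0,0])

```text
time: 13.15
ee_pos: [0.5643, 0.0557, 0.0452]
eef_rot: [0.752, 0.659, 0.001, -0.0]
ft_force: [4.4, 8.9, -3.5]
width: 0.0005
grip_force: 4.7
```

Call:
step_arm(delta_pos=[[0,-0.04,0],[0,0,0],[0,0,0]], turn=[0,0,0])

```text
time: 13.45
ee_pos: [0.5643, 0.0557, 0.0453]
eef_rot: [0.752, 0.659, 0.002, -0.001]
ft_force: [4.6, 11.1, -5.8]
width: 0.0004
grip_force: 6.1
```

Force is rising and position isn't changing, so the lever is against its stop. Backing off and checking.

Call:
step_arm(delta_pos=[[0.02,0.2,0],[0.05,0.5,0],[0.05,0.5,0],[0,0,0.7],[0,0,0.8],[0,0,0.8],[0,0,0.8],[0,0,0.8],[0,0.8,0.6],[0,0.8,0.6],[0,0.8,0.6],[0,0,0]], turn=[0,0,0,0,0,0,0,0,0,0,0,0])

```text
time: 14.65
ee_pos: [0.5669, 0.1472, 0.1898]
eef_rot: [0.752, 0.66, 0.002, 0.0]
ft_force: [0.0, 0.9, 0.0]
width: 0.0004
grip_force: 0.0
```

```bash
python3 - <<'E'
from h import *
snap('top','top9');snap('scene','scene9')
for f in('top9','scene9'):
    c=load(f);P=cloud(c).reshape(-1,3);g=c['image'].reshape(-1,3)
    r=np.hypot(P[:,0]-.5125,P[:,1]-.0455)
    m=(P[:,2]>.07)&(P[:,2]<.094)&(r>.06)&(r<.1); q=P[m]; 
    if len(q): mu=(q.min(0)+q.max(0))/2;print(f,'post',len(q),mu,np.arctan2(mu[1]-.0455,mu[0]-.5125))
E
for f in top9 scene9; do python3 fit.py $f 2>/dev/null; done
python3 -c "
from h import *
cv2.imwrite('pics/top9c.png',cv2.resize(load('top9')['image'][130:280,215:425,::-1],(784,560),interpolation=cv2.INTER_CUBIC))"
```

```text
top9 post 56 [0.59396577 0.03382868 0.08186186] -0.14229829394369273
scene9 post 52 [0.59451381 0.03404066 0.08215649] -0.13882579269821443
top9 arm fit/bearing (np.float64(nan), np.float64(nan), array([nan, nan]), 0) nan
  tab (np.float64(0.24442077390608616), np.float64(0.4466294469462791), array([ 0.6628, -0.0221]), 32) 0.019937451502810233 0.13382805159137875 0.1691003276936538
  lever (np.float64(-0.058952349351436485), np.float64(-0.1300833324763703), array([0.5588, 0.0377]), 77)
  stud [ 0.504  -0.1051  0.0551] [ 0.5453 -0.0672  0.0656] 173
  lev hub [0.5205 0.0293 0.0602] [0.5205 0.0293 0.0602] 1
scene9 arm fit/bearing (np.float64(0.39482590886672353), np.float64(0.4460991179299457), array([ 0.5927, -0.0557]), 107) 0.05029764710252205
  tab (np.float64(0.4732157931968683), np.float64(0.4383980142107417), array([ 0.6632, -0.0233]), 36) 0.02033571316424765 0.13500604614393424 0.17222334765775396
  lever (np.float64(-0.10660991460966462), np.float64(-0.05548863588889732), array([0.5452, 0.0422]), 33)
  stud [ 0.504  -0.1049  0.055 ] [ 0.5461 -0.0676  0.0648] 93
  lev hub [0.4974 0.029  0.0601] [0.53   0.0606 0.0668] 48
```

View pics/top9c.png

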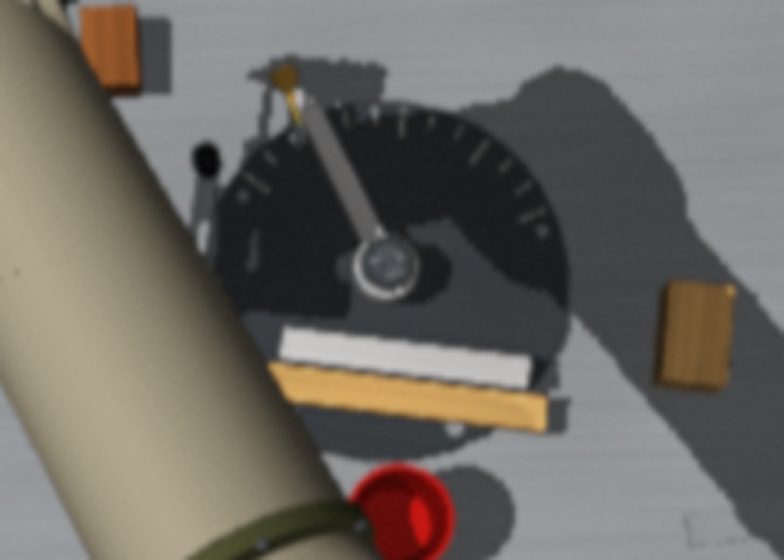

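The lever's post at (206,160) now points along the clamp's +x (bearing -0.14, matching the clamp's yaw). The arm still lies on the tab at (290,95), and the cup and blocks have not moved.

```bash
python3 -c "
from bench import *
print(close_job())"
```

```text
the job is handed in; nothing more can be done
None
```

The job is handed in: the swing arm's point measured about 1 mm from the middle of the tab before I closed the lever, and the lever is fully home against its stop. The cup and blocks looked unmoved and the robot was clear, but the hand-in returned no verdict.

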